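# Weigh two ballast blocks and seat the heavier in the wagon

## Robot

A 7-joint arm with a two-finger parallel gripper is mounted at the origin on the work surface. World frame = base frame: x ahead of the robot, y to its left, z up, the work surface at z = 0. Lengths are in mm, angles in degrees, forces in N, time in s.
With the tool pointing down it reaches from about 350 to 900 mm from the base axis. Payload 8.1 kg.
Tool frame: the origin (TCP) lies midway between the tips of the shut fingers; the grasp point (between the pads) lies 19 mm behind it (manip.hold_point_z is the distance from the TCP to the grasp point, in mm); z points along the fingers, y is the line along which they close (so a half turn about z gives the same grasp; the last joint's range is limited). The gripper opens to 92 mm and grips with 3 to 60 N. Pads are 19 mm wide; open, the fingers measure 130 mm over their backs; the gripper's body (75 mm by 190 mm) begins 47 mm behind the grasp point.
Start: joints at [68.663, 24.895, 1.432, 90.138, -0.665, 64.973, -4.303], TCP at [166.562, -602.411, 226.742] pointing down, gripper open.
Joint ranges: [-149.89, 149.89], [-25.12, 119.58], [-72.63, 75.52], [4.76, 147.25], [-75.54, 255.54], [6.69, 114.76], [-157.13, 157.13]. Speed limits (degrees/s): [127.2, 127.2, 172.46, 172.46, 180, 180, 180].

## Interface

Orientations are given as a 3x3 rotation matrix whose columns are the frame's x, y, z axes.
In Python, from bench import monitor, cams, manip gives the robot as it stands.
- The arm moves only by the shell command python3 -m crank 'ROWS'. ROWS is text: rows parted by semicolons, each of 7 numbers parted by spaces: the opening, from 0 (shut) to 1 (fully open), then the shift along the tool's x, y, z in mm, then the turn, a rotation vector about the tool's x, y, z in rad. A call has exactly 8 rows; each row shifts and turns the commanded pose from where the row before left it, along the tool's axes as they then stand; what a row does not reach is not made up. A row lasts 1/12 s, in which the tool goes at most 41.7 mm and 7.16 degrees, less where a joint would pass 70% of its speed; a pose out of reach is approached as far as the arm can. A call is refused whole if a number of a shift passes 41.7 or a number of a turn 0.125, either way. A call with a gripper value outside its range is refused whole. The fingers move at their own pace and stop on an object; the grip force is fixed at half the most. Time passes only in rows, so rows that do not move let the fingers close, or fill a call up. It gives the time, the measured TCP pose, the force, the opening and the grip force at its end, in the units of the state.
- monitor.get_obs(): the state, without advancing time (a new reading comes with each control period).
- cams.grab_frame(name): name is "side" or "top"; returns the picture (400x640x3 uint8, red, green, blue); there is no depth.
- cams.camera_model(name): a dict with "fov_y" (degrees; the focal length in pixels is half the picture's height over the tangent of half this angle, whatever the lens; pixels are square), "cx", "cy" (the principal point, pixels), "world_to_cam" (4x4, takes a point from world to camera coordinates). Camera axes: x right, y up, looking along -z (the intrinsics and any distortion apply to the point x, -y, -z); pixel columns grow to the right and rows downward; lengths in mm; the calibration is good to about 2 mm. A picture is of the moment at which its call begins. camera_model takes no time and is no camera call.
- manip.finish_job(): hands the job in; it is judged then, once.
The state is a dict: "t": time; "joints": joint angles; "qd": joint speeds; "joint_efforts": joint torques, N m; "tcp_pos": TCP position; "ee_rot": TCP orientation; "contact_force": force on the tool from outside, world axes, zero at the start; "ft_torque": the same for the moment, N m; "finger_gap": opening from 0.0 (shut) to 1.0 (fully open); "grasp_force": force on a finger pad.
Only numpy, scipy, OpenCV 4.12 (cv2) and the standard library are available. Lean on these libraries where they do the work, as an engineer would, in place of code of your own. Each camera call takes 0.05 s, during which the arm holds its last target. There are 200 camera calls.

## Task

Two outwardly alike steel ballast blocks stand on the bench, one filled and one nearly empty: set one on each pan of the balance and let go, so that the side of the heavier one drops. Then take the block that dropped and lay it lengthwise in the pocket of the wagon's ballast tray, upright, released and fully home on the pocket's floor, leaving the lighter block on its pan. Work gently throughout, with no hard knock or press on the balance or the wagon, and leave everything else where it stands.

Things in the scene. Friction and masses are not known exactly. Their poses are not given: they have to be found in the camera images.
- block_a_mid (a point): Centre (half-way up, 20 mm above the underside) of ballast block a: closed rectangular steel tube with black end plugs, 60 mm long (own x), 25 mm wide (own y), 40 mm high (own z, up). It stands upright on the bench. The two blocks look the same; one weighs about 0.3 kg, the other about 0.13 kg, and which is which changes.
- block_b_mid (a point): Centre of ballast block b, in all outward things the same as block a.
- balance: Pan balance fixed to the bench: grey base 100 mm (own x) by 270 mm (own y), fork column in the middle with a scale plate up to 120 mm high, aluminium beam along own y. Origin: centre of the base's underside on the bench.
- beam (a joint): Tilt of the balance's beam, rad: 0 level, positive when the right pan (own -y side) is down and the left pan up, stops at +0.10 and -0.10. Damped: it takes up to about 1 s to tip; empty it comes back to level. With only one block on it, it lies on its stop on that block's side.
- pan_left: Round aluminium pan on the balance's own +y side; it stays level while it rises and sinks. Origin on its pivot at the end of the beam, 21 mm below the pan's floor.
- pan_right: The same pan on the balance's own -y side.
- pan_left_in (a point): Centre of the left pan's floor: flat disc 86 mm across inside a sloping rim of 100 mm, 5 mm high. 93 mm above the bench when level, 12 mm higher or lower at the stops; the two floors' centres are 240 mm apart.
- pan_right_in (a point): Centre of the right pan's floor, the same size.
- wagon: Underframe of a flat wagon (270 mm long along own x, 90 mm wide along own y) on a piece of track, fixed to the bench. Origin on the bench below its middle. Between the wooden deck ends lies the grey ballast tray, 120 mm along the wagon and 70 mm wide, its flat top 58 mm above the bench. It sits stiffly: it does not slide under less than about 30 N along the wagon.
- wagon_mid (a point): Middle of the wagon at the height of the tray's top; axes are the wagon's. The tray's pocket is 64 mm (own x) by 30 mm (own y), 8 mm deep, square-edged, flat-floored, central across the wagon. Along the wagon its centre is up to 10 mm either way from this point; that offset is not measured. A seated block's centre is 12 mm above this point.
- roller: Bystander: plain steel roller, 32 mm across, 38 mm high. Origin: centre of its underside.
- glue: Bystander: small bottle with a cap, 32 mm across, 75 mm high, standing near the blocks. Origin: centre of its underside.
- wagon_body: Bystander: the wagon's wooden body, an open box 260 by 95 by 55 mm. Origin: centre of its underside.
- tub: Bystander: clear tub with stones, 100 by 80 by 42 mm. Origin: centre of its underside.
- pan_of_ballast: Bystander: small white bowl, 70 mm across. Origin: centre of its underside.
- paint: Bystander: paint jar, 42 mm across, 45 mm high. Origin: centre of its underside.
- driver: Bystander: screwdriver lying on the bench, 160 mm. Origin: centre of its underside.
Things that resemble listed ones, but are neither listed nor needed, are in the scene too. Leave any orange or yellow look-alike of the part that bears block_a_mid alone.

How it is judged:
By the outcome, as a careful person would: the job done as asked, in the order asked, and still so for the second after the job is handed in, with the robot touching nothing.
It also fails if it takes over 72 s, if anything falls off the work surface, if the arm or the gripper's body presses on something with over 40 N, if the wrist force passes 120 N, or if a joint passes its speed limit or range.

## Working session

There is one attempt and no reset: what is moved stays moved. The work goes in short steps, Python scripts to look and compute and a shell command to move; the robot and the scene stay as the last step left them, time stands still between calls to the robot, and variables do not carry over. Pictures are saved under pics/ and viewed, at most 10 in all, crops included, and the job is handed in when it is done.

```bash
ls; mkdir -p pics
python3 - <<'E'
from bench import monitor,cams,manip
import cv2,numpy as np
for n in("top","side"):
    cv2.imwrite(f"pics/{n}0.png",cams.grab_frame(n)[...,::-1]); print(n,cams.camera_model(n))
o=monitor.get_obs();print(o["t"],o["tcp_pos"],np.round(o["ee_rot"],3),o["finger_gap"],manip.hold_point_z)
E
```

```text
pics
top {'fov_y': 51.18365776276179, 'cx': 315.78616245832944, 'cy': 193.76320086361054, 'world_to_cam': array([[-7.99858540e-02, -9.96795229e-01, -1.23838739e-03,
         2.33479380e+01],
       [ 9.73554902e-01, -7.83875724e-02,  2.14583880e-01,
        -5.69604863e+02],
       [-2.13993262e-01,  1.59580368e-02,  9.76704779e-01,
        -1.32675752e+03],
       [ 0.00000000e+00,  0.00000000e+00,  0.00000000e+00,
         1.00000000e+00]])}
side {'fov_y': 43.94924697140561, 'cx': 324.3998118004292, 'cy': 205.39408030406815, 'world_to_cam': array([[-9.33213663e-01, -3.59003863e-01, -1.51157672e-02,
         5.14657371e+02],
       [ 1.92037295e-01, -5.33864120e-01,  8.23474820e-01,
        -1.80935572e+02],
       [-3.03700407e-01,  7.65575162e-01,  5.67151421e-01,
        -1.13103884e+03],
       [ 0.00000000e+00,  0.00000000e+00,  0.00000000e+00,
         1.00000000e+00]])}
0.1 [ 166.40846695 -601.9573198   226.01193344] [[ 0.964  0.266 -0.   ]
 [ 0.266 -0.964  0.001]
 [-0.    -0.001 -1.   ]] 0.9986942122433984 18.8
```

View pics/top0.png

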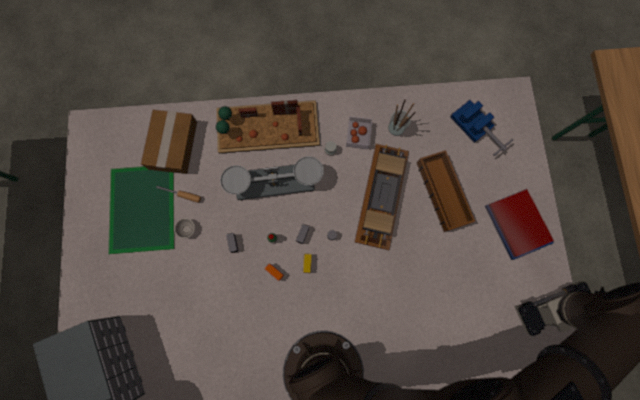

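View pics/side0.png

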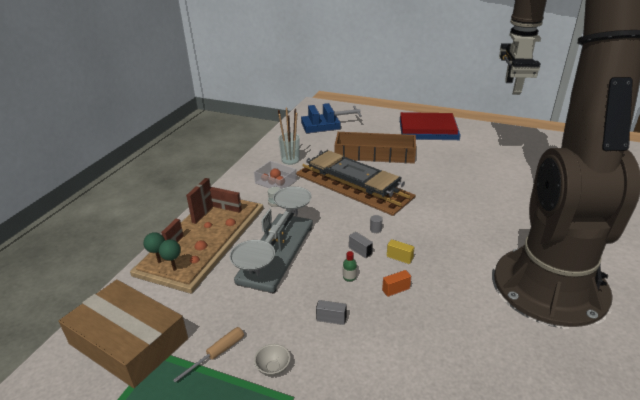

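Top picture: grey blocks at (233,242) and (304,234). Possible confusions: the yellow (308,262) and orange (274,271) look-alikes, the roller (333,236) and the glue (272,238). The pans are at (237,180) and (309,171), and the wagon tray at (383,197). I choose the two grey blocks and check them in a close crop.

```bash
cat > h.py <<'E'
import numpy as np,cv2
from bench import monitor,cams,manip
def model(n):
    m=cams.camera_model(n);W=np.array(m["world_to_cam"]);f=200/np.tan(np.radians(m["fov_y"]/2));return W,f,m["cx"],m["cy"]
def proj(n,p):
    W,f,cx,cy=model(n);c=np.atleast_2d(p)@W[:3,:3].T+W[:3,3];return np.c_[cx+f*c[:,0]/-c[:,2],cy+f*c[:,1]/c[:,2]]
def ray(n,u,v):
    W,f,cx,cy=model(n);d=W[:3,:3].T@np.array([(u-cx)/f,-(v-cy)/f,-1]);return -W[:3,:3].T@W[:3,3],d
def at(n,u,v,z):
    o,d=ray(n,u,v);return o+d*(z-o[2])/d[2]
def tri(a,b):
    (o1,d1),(o2,d2)=ray("top",*a),ray("side",*b)
    s=np.linalg.lstsq(np.c_[d1,-d2],o2-o1,rcond=None)[0];p,q=o1+s[0]*d1,o2+s[1]*d2
    return (p+q)/2,np.linalg.norm(p-q)
def crop(n,x0,y0,w,h,k,out,marks=()):
    g=np.ascontiguousarray(cams.grab_frame(n)[...,::-1]);c=cv2.resize(g[y0:y0+h,x0:x0+w],None,fx=k,fy=k,interpolation=cv2.INTER_CUBIC)
    c=np.clip(c*1.4,0,255).astype(np.uint8)
    for u in range(x0-x0%-20,x0+w,20): cv2.line(c,(int((u-x0)*k),0),(int((u-x0)*k),6),(0,255,0),1);cv2.putText(c,str(u),(int((u-x0)*k),16),0,.35,(0,255,0))
    for v in range(y0-y0%-20,y0+h,20): cv2.line(c,(0,int((v-y0)*k)),(6,int((v-y0)*k)),(0,255,0),1);cv2.putText(c,str(v),(8,int((v-y0)*k)+4),0,.35,(0,255,0))
    for m in marks: cv2.circle(c,(int((m[0]-x0+.5)*k),int((m[1]-y0+.5)*k)),2,(0,0,255),-1)
    cv2.imwrite(out,c)
E
python3 - <<'E'
from h import *
crop("top",220,142,200,148,4,"pics/top1.png")
crop("side",225,150,195,180,4 if 0 else 3.3,"pics/side1.png")
for a,b in(((233,242),(331,312)),((304,234),(361,244)),((237,180),(253,257)),((309,171),(292,199)),((333,236),(376,223)),((323,370),(553,285))):print(tri(a,b))
print(at("top",233,242,20),at("top",304,234,20))
E
```

```text
(array([435.31319237, 266.32213794,  17.08823943]), np.float64(2.923522530737307))
(array([443.73230057,  27.36939943,  17.34832683]), np.float64(1.472029007806535))
(array([630.76041555, 232.61199454,  85.09241174]), np.float64(1.7505503563917522))
(array([642.50919216,  -5.86574599,  86.2740293 ]), np.float64(0.7307888732886948))
(array([430.98072418, -68.89264866,  18.03173318]), np.float64(2.2644052312837353))
(array([ 1.25854087, -0.09744687, -0.20154704]), np.float64(15.266220331695399))
[436.4135017  266.09849223  20.        ] [444.13593575  27.45254989  20.        ]
```

View pics/top1.png

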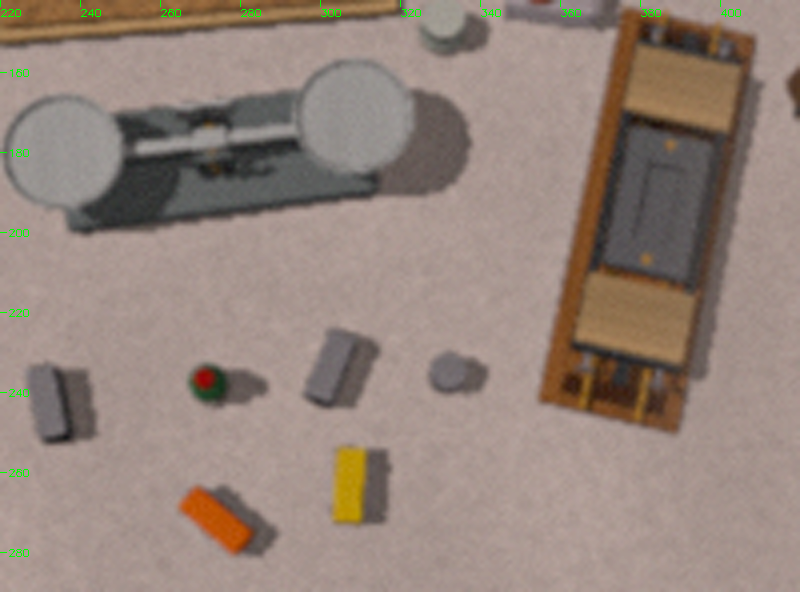

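View pics/side1.png

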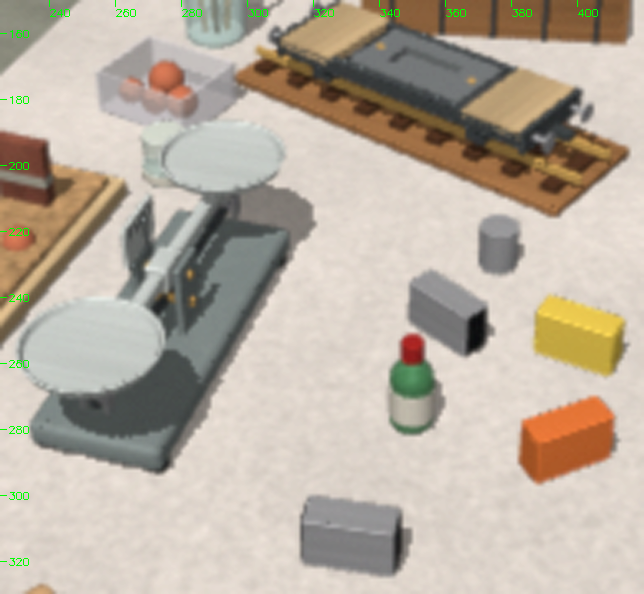

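The crops confirm two grey steel blocks with black end plugs, at about (232,243) and (303,234). The wagon pocket is faintly visible at about (382,191). Next I fit the poses.

```bash
cat > fit.py <<'E'
from h import *
from scipy.optimize import minimize
def mask(n,c,r,img=None):
    g=(cams.grab_frame(n) if img is None else img).astype(int);m=((g[...,0]-g[...,2])<np.maximum(4,0.06*g[...,0]))
    M=np.zeros(m.shape,bool);u,v=map(int,c);M[v-r:v+r,u-r:u+r]=m[v-r:v+r,u-r:u+r];return M
def render(n,p,s,k=8):
    x,y,a,z=p;c,sn=np.cos(a),np.sin(a)
    P=np.array([[i*s[0]/2,j*s[1]/2,l*s[2]] for i in(-1,1) for j in(-1,1) for l in(0,1)])
    P=np.c_[x+c*P[:,0]-sn*P[:,1],y+sn*P[:,0]+c*P[:,1],z+P[:,2]]
    q=cv2.convexHull(((proj(n,P)+.5)*k*16).astype(np.int32));I=np.zeros((400*k,640*k),np.uint8);cv2.fillConvexPoly(I,q,255,shift=4)
    return cv2.resize(I,(640,400),interpolation=cv2.INTER_AREA)/255.
E
python3 - <<'E'
from fit import *
T,S=cams.grab_frame("top"),cams.grab_frame("side")
for nm,ct,cs,p0,a0 in(("a",(233,242),(331,312),(436,266),10),("b",(304,234),(361,244),(444,27),-25)):
    mt,ms=mask("top",ct,16,T),mask("side",cs,23,S)
    print(nm,mt.sum(),ms.sum())
    for use in("t","s","ts"):
        f=lambda q:sum(((render(n,(q[0],q[1],q[2]/57.3,0),(60,25,40))-m)**2).sum() for n,m in(("top",mt),("side",ms)) if n[0] in use)
        r=min((minimize(f,(p0[0],p0[1],a),method="Nelder-Mead",options=dict(initial_simplex=[(p0[0],p0[1],a),(p0[0]+8,p0[1],a),(p0[0],p0[1]+8,a),(p0[0],p0[1],a+10)],maxiter=60)) for a in(a0,-a0)),key=lambda r:r.fun)
        print(use,np.round(r.x,1),round(r.fun,1))
for uv in((236.3,180),(309,171)):print("pan",at("top",*uv,98))
# wagon tray corners top view
c=lambda x,y:at("top",220+x/4-.5,142+y/4-.5,58)[:2].round(1)
print("tray",[c(*q) for q in((629,123),(717,130),(689,279),(603,268))])
print("track ends z0",[at("top",220+x/4-.5,142+y/4-.5,8)[:2].round(1) for x,y in((625,10),(755,38),(680,432),(541,402))])
s=lambda x,y:at("side",225+x/3.3-.5,150+y/3.3-.5,58)[:2].round(1)
print("pocket side",[s(*q) for q in((404,46),(472,70),(455,84),(388,58))])
print("pocket top",[c(*q) for q in((650,165),(683,167),(668,236),(636,232))])
for n,(u,v) in(("top",(382,191)),("side",(356,168))):
    print(n)
    I=cams.grab_frame(n)
    cv2.imwrite(f"pics/w_{n}.png",cv2.convertScaleAbs(cv2.resize(I[v-24:v+24,u-32:u+32,::-1],None,fx=9,fy=9,interpolation=cv2.INTER_CUBIC),alpha=2.0))
a=cv2.imread("pics/w_top.png");b=cv2.imread("pics/w_side.png");
E
python3 -c "
import cv2,numpy as np
a=cv2.imread('pics/w_top.png');b=cv2.imread('pics/w_side.png')
c=np.vstack([a,b]);print(c.shape);cv2.imwrite('pics/w.png',cv2.resize(np.hstack([a,b]),(800,300),interpolation=cv2.INTER_AREA))"
```

```text
a 123 631
t [436.1 269.3  15.8] 53.5
s [433.4 268.6   8.8] 21.6
ts [433.5 268.7   9. ] 79.0
b 105 646
t [446.6  32.4 -21.8] 45.4
s [444.7  31.7 -30.8] 247.3
ts [444.8  31.9 -29.3] 296.1
pan [628.33359828 232.9268244   98.        ]
pan [639.61392938  -5.72041521  98.        ]
tray [array([ 628. , -233.3]), array([ 616. , -306.5]), array([ 491.4, -267.8]), array([ 506.3, -198. ])]
track ends z0 [array([ 744.6, -249.9]), array([ 709.5, -361.5]), array([ 370.6, -254.7]), array([ 404.9, -140.9])]
pocket side [array([ 584., -275.]), array([ 513.4, -254.7]), array([ 520.4, -226.7]), array([ 590.5, -249.7])]
pocket top [array([ 590.4, -246.8]), array([ 586.4, -274.2]), array([ 528.8, -254.8]), array([ 534.3, -228.7])]
top
side
(864, 576, 3)
```

View pics/w.png

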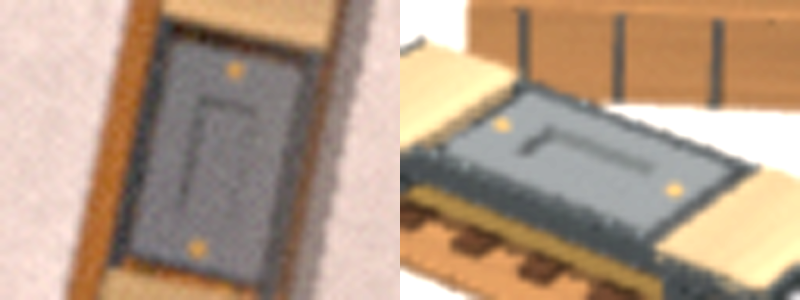

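Run:
```python
from fit import *
S=cams.grab_frame("side")
m=mask("side",(361,241),17,S).astype(np.uint8);n,l=cv2.connectedComponents(m);m=l==l[244,361];print(m.sum())
f=lambda q:((render("side",(q[0],q[1],q[2]/57.3,0),(60,25,40))-m)**2).sum()
r=minimize(f,(444,28,-25),method="Nelder-Mead",options=dict(initial_simplex=[(444,28,-25),(452,28,-25),(444,36,-25),(444,28,-15)],maxiter=80));print(r.x,r.fun)
t=lambda x,y,z=58:at("top",350+x/6.25-.5,167+y/6.25-.5,z)[:2].round(1)
s=lambda x,y,z=58:at("side",324+(x-400)/6.25-.5,144+y/6.25-.5,z)[:2].round(1)
print("tray s",[s(*q) for q in((520,85),(755,170),(640,240),(440,150))])
print("dots",t(235,70),t(198,248),s(502,125),s(674,190))
print("+x rim",t(225,97),s(533,140)," +y rim t",t(198,97),t(180,198),"-y rim s",s(550,128),s(652,163))
```

```text
423
[444.32651543  32.2750805  -30.76363287] 24.756493656286043
tray s [array([ 608.8, -307.6]), array([ 478.4, -267.2]), array([ 510.3, -190.1]), array([ 623.6, -235.3])]
dots [ 606.4 -265.9] [ 511.1 -235. ] [ 603.9 -267.5] [ 508.7 -237.2]
+x rim [ 591.9 -258.8] [ 585.2 -259. ]  +y rim t [ 593.1 -244.3] [ 538.8 -228.5] -y rim s [ 581.3 -272.5] [ 525.6 -257.3]
```

```bash
R='0.75 24.2 -29.7 0 0 0 0'
python3 -m crank '0.75 24.2 -29.7 0 0 0 0;0.75 24.2 -29.7 0 0 0 0;0.75 24.2 -29.7 0 0 0 0;0.75 24.2 -29.7 0 0 0 0;0.75 24.2 -29.7 0 0 0 0;0.75 24.2 -29.7 0 0 0 0;0.75 24.2 -29.7 0 0 0 0;0.75 24.2 -29.7 0 0 0 0'
python3 -m crank '0.75 24.2 -29.7 0 0 0 0;0.75 24.2 -29.7 0 0 0 0;0.75 24.2 -29.7 0 0 0 0;0.75 24.2 -29.7 0 0 0 0;0.75 24.2 -29.7 0 0 0 0;0.75 24.2 -29.7 0 0 0 0;0.75 24.2 -29.7 0 0 0 0;0.75 24.2 -29.7 0 0 0 0'
python3 -m crank '0.75 24.2 -29.7 0 0 0 0;0.75 24.2 -29.7 0 0 0 0;0.75 0 0 10 0 0 0.123;0.75 0 0 10 0 0 0.123;0.75 0 0 10 0 0 0.123;0.75 0 0 10 0 0 0.123;0.75 0 0 10 0 0 0.123;0.75 0 0 10 0 0 0.123'
```

```text
t: 1.12
tcp_pos: [290.2, -320.1, 227.0]
ee_rot: [[0.964, 0.266, 0.0], [0.266, -0.964, -0.001], [0.0, 0.001, -1.0]]
contact_force: [1.7, -0.9, 1.6]
finger_gap: 0.751
grasp_force: 0.0
t: 1.78
tcp_pos: [413.6, -39.4, 227.1]
ee_rot: [[0.964, 0.266, 0.001], [0.266, -0.964, -0.0], [0.001, 0.001, -1.0]]
contact_force: [0.3, -0.6, -0.3]
finger_gap: 0.753
grasp_force: 0.0
t: 2.45
tcp_pos: [444.1, 28.9, 166.4]
ee_rot: [[0.89, -0.457, 0.0], [-0.457, -0.89, -0.0], [0.0, -0.0, -1.0]]
contact_force: [-1.2, -0.4, -1.1]
finger_gap: 0.749
grasp_force: 0.0
```

```bash
python3 -m crank '0.75 0 0 30 0 0 0;0.75 0 0 30 0 0 0;0.75 0 0 30 0 0 0;0.75 0 0 30 0 0 0;0.75 0 0 22 0 0 0;0.75 0 0 8 0 0 0;0.75 0 0 4.5 0 0 0;0.75 0 0 0 0 0 0'
python3 -m crank '0 0 0 0 0 0 0;0 0 0 0 0 0 0;0 0 0 0 0 0 0;0 0 0 0 0 0 0;0 0 0 0 0 0 0;0 0 0 0 0 0 0;0 0 0 0 0 0 0;0 0 0 0 0 0 0'
```

```text
t: 3.12
tcp_pos: [444.1, 29.0, 12.1]
ee_rot: [[0.892, -0.451, -0.0], [-0.451, -0.892, -0.0], [-0.0, 0.0, -1.0]]
contact_force: [0.1, 0.1, 0.2]
finger_gap: 0.752
grasp_force: 0.0
t: 3.78
tcp_pos: [444.4, 29.2, 12.4]
ee_rot: [[0.892, -0.451, 0.001], [-0.451, -0.892, 0.0], [0.001, -0.001, -1.0]]
contact_force: [0.3, 1.3, 3.3]
finger_gap: 0.271
grasp_force: 30.0
```

```bash
python3 -m crank '0 0 0 -10 0 0 0;0 0 0 -34 0 0 0;0 0 0 -34 0 0 0;0 0 0 -34 0 0 0;0 0 0 -30 0 0 0;0 20 -6 0 0 0 0;0 31.8 -9.5 0 0 0 0;0 31.8 -9.5 0 0 0 0'
python3 -m crank '0 31.8 -9.5 0 0 0 0;0 31.8 -9.5 0 0 0 0;0 31.8 -9.5 0 0 0 0;0 11.6 -3.5 0 0 0 0;0 0 0 0 0 0 0;0 0 0 0 0 0 0;0 0 0 0 0 0 0;0 0 0 0 0 0 0'
python3 - <<'E'
from h import *
T=cams.grab_frame("top");S=cams.grab_frame("side")
a=cv2.resize(T[140:220,220:330,::-1],(400,291),interpolation=cv2.INTER_CUBIC);b=cv2.resize(S[160:240,240:350,::-1],(400,291),interpolation=cv2.INTER_CUBIC)
cv2.imwrite("pics/p1.png",cv2.convertScaleAbs(np.hstack([a,b]),alpha=1.5))
E
```

```text
t: 4.45
tcp_pos: [530.5, 13.0, 155.1]
ee_rot: [[0.892, -0.451, 0.001], [-0.451, -0.892, -0.001], [0.001, 0.0, -1.0]]
contact_force: [0.6, -0.1, -0.6]
finger_gap: 0.272
grasp_force: 30.0
t: 5.12
tcp_pos: [638.5, -5.8, 154.2]
ee_rot: [[0.893, -0.451, -0.001], [-0.451, -0.893, -0.0], [-0.001, 0.001, -1.0]]
contact_force: [0.2, 1.1, -1.9]
finger_gap: 0.272
grasp_force: 30.0
```

View pics/p1.png

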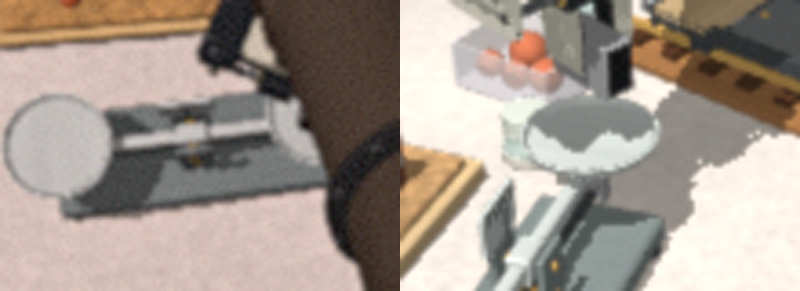

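```bash
python3 - <<'E'
from h import *
print(proj("side",[[640,-6,98],[628.3,232.9,98]]),"picked (292,199),(253,257)")
o=monitor.get_obs()["ee_rot"][:,0];p=np.array([638.5,-5.8,162]);print("plug expected",proj("side",[p-30*o,p+30*o]),"seen",240+612/3.636,160+75/3.636)
E
python3 -m crank '0 0 0 13 0 0 0;0 0 0 13 0 0 0;0 0 0 10 0 0 0;0 0 0 4 0 0 0;0 0 0 2 0 0 0;0 0 0 2 0 0 0;0 0 0 2 0 0 0;0 0 0 2 0 0 0'
```

```text
[[292.53675413 195.3318965 ]
 [252.97785653 252.73486436]] picked (292,199),(253,257)
plug expected [[299.42094932 178.63238929]
 [284.26734574 169.66474496]] seen 408.3168316831683 180.62706270627064
t: 5.88
tcp_pos: [640.2, -6.2, 106.6]
ee_rot: [[0.892, -0.451, 0.001], [-0.451, -0.892, 0.0], [0.001, -0.0, -1.0]]
contact_force: [0.3, 0.9, -1.6]
finger_gap: 0.269
grasp_force: 30.0
```

```bash
python3 -m crank '0 0 0 1.5 0 0 0;0 0 0 1.5 0 0 0;0 0 0 1.5 0 0 0;0 0 0 1.5 0 0 0;0 0 0 1 0 0 0;0 0 0 1 0 0 0;0 0 0 0 0 0 0;0 0 0 0 0 0 0'
```

```text
t: 6.55
tcp_pos: [639.6, -6.3, 98.1]
ee_rot: [[0.892, -0.451, -0.0], [-0.451, -0.892, -0.0], [-0.0, 0.0, -1.0]]
contact_force: [-0.8, 0.2, -1.1]
finger_gap: 0.27
grasp_force: 30.0
```

```bash
python3 -m crank '0 0 0 1 0 0 0;0 0 0 1 0 0 0;0 0 0 0.7 0 0 0;0 0 0 0 0 0 0;0 0 0 0 0 0 0;0 0 0 0 0 0 0;0 0 0 0 0 0 0;0 0 0 0 0 0 0'
python3 - <<'E'
from h import *
o=monitor.get_obs();print(o["contact_force"],o["tcp_pos"])
S=cams.grab_frame("side")
cv2.imwrite("pics/p2.png",cv2.convertScaleAbs(cv2.resize(S[170:280,225:335,::-1],(660,600)[:1]*2 and (600,600),interpolation=cv2.INTER_CUBIC),alpha=1.4))
E
```

```text
t: 7.22
tcp_pos: [639.7, -6.3, 95.5]
ee_rot: [[0.892, -0.451, -0.0], [-0.451, -0.892, -0.0], [-0.0, 0.0, -1.0]]
contact_force: [-0.0, -1.0, -0.8]
finger_gap: 0.272
grasp_force: 30.0
[-0.00885975 -0.95118217 -0.82337298] [639.70886711  -6.26568467  95.5301311 ]
```

View pics/p2.png

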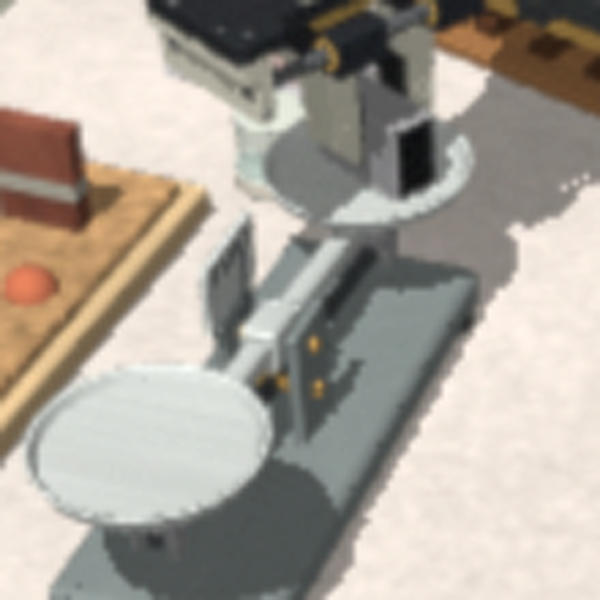

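The block sits inside the right pan and that pan has sunk (left pan edge now higher, around (253,251)). I release here, move up, and go to block a.

```bash
python3 -m crank '0.30 0 0 0 0 0 0;0.34 0 0 0 0 0 0;0.38 0 0 0 0 0 0;0.45 0 0 0 0 0 0;0.5 0 0 0 0 0 0;0.5 0 0 -5 0 0 0;0.5 0 0 -20 0 0 0;0.5 0 0 -35 0 0 0'
python3 - <<'E'
from h import *
o=monitor.get_obs();R=np.array(o["ee_rot"]);p=o["tcp_pos"]
d=np.array([433.8,267.5,160])-p
print(p,R.T@d,np.degrees(np.arctan2(R[1,0],R[0,0])))
E
```

```text
t: 7.93
tcp_pos: [637.3, -6.6, 153.0]
ee_rot: [[0.892, -0.451, -0.007], [-0.451, -0.892, -0.0], [-0.006, 0.003, -1.0]]
contact_force: [0.0, -1.2, -1.1]
finger_gap: 0.498
grasp_force: 0.0
[637.32306395  -6.56754964 152.95691196] [-305.32567307 -152.73280619   -5.76087585] -26.821292047721666
```

```bash
python3 -m crank '0.75 -17 -8.4 0 0 0 0;0.75 -34.1 -16.8 0 0 0 0;0.75 -34.1 -16.8 0 0 0 0;0.75 -34.1 -16.8 0 0 0 0;0.75 -34.1 -16.8 0 0 0 0;0.75 -34.1 -16.8 0 0 0 0;0.75 -34.1 -16.8 0 0 0 0;0.75 -34.1 -16.8 0 0 0 0'
python3 -m crank '0.75 -34.1 -16.8 0 0 0 0;0.75 -17 -8.4 0 0 0 0;0.75 0 0 20 0 0 -0.125;0.75 0 0 20 0 0 -0.125;0.75 0 0 20 0 0 -0.125;0.75 0 0 20 0 0 -0.125;0.75 0 0 20 0 0 -0.125;0.75 0 0 10 0 0 -0.02'
python3 -m crank '0.75 0 0 16 0 0 0;0.75 0 0 12 0 0 0;0.75 0 0 5 0 0 0;0.75 0 0 0 0 0 0;0 0 0 0 0 0 0;0 0 0 0 0 0 0;0 0 0 0 0 0 0;0 0 0 0 0 0 0'
python3 -m crank '0 0 0 0 0 0 0;0 0 0 0 0 0 0;0 0 0 0 0 0 0;0 0 0 0 0 0 0;0 0 0 0 0 0 0;0 0 0 0 0 0 0;0 0 0 -10 0 0 0;0 0 0 -10 0 0 0'
python3 - <<'E'
from h import *
T=cams.grab_frame("side");np.save("s3.npy",T);t=cams.grab_frame("top");np.save("t3.npy",t)
E
```

```text
t: 8.6
tcp_pos: [467.4, 222.6, 156.0]
ee_rot: [[0.892, -0.452, 0.0], [-0.452, -0.892, 0.0], [0.0, -0.001, -1.0]]
contact_force: [0.8, 0.7, -0.4]
finger_gap: 0.75
grasp_force: 0.0
t: 9.27
tcp_pos: [440.8, 256.9, 43.5]
ee_rot: [[0.983, 0.182, -0.002], [0.182, -0.983, -0.002], [-0.003, 0.001, -1.0]]
contact_force: [0.2, -0.7, -0.2]
finger_gap: 0.753
grasp_force: 0.0
t: 9.93
tcp_pos: [442.0, 258.0, 12.9]
ee_rot: [[0.984, 0.176, 0.001], [0.176, -0.984, 0.0], [0.001, -0.0, -1.0]]
contact_force: [-1.1, 2.7, 0.8]
finger_gap: 0.51
grasp_force: 1.6
t: 10.6
tcp_pos: [440.5, 255.7, 31.9]
ee_rot: [[0.984, 0.176, -0.003], [0.176, -0.984, -0.004], [-0.004, 0.003, -1.0]]
contact_force: [-0.2, -0.2, -3.0]
finger_gap: 0.268
grasp_force: 30.0
```

```bash
python3 -m crank '0 0 0 -33 0 0 0;0 0 0 -33 0 0 0;0 0 0 -33 0 0 0;0 0 0 -33 0 0 0;0 15.4 4.7 0 0 0 0;0 30.8 9.4 0 0 0 0;0 30.8 9.4 0 0 0 0;0 30.8 9.4 0 0 0 0'
python3 -m crank '0 30.8 9.4 0 0 0 0;0 30.8 9.4 0 0 0 0;0 15.4 4.7 0 0 0 0;0 0 0 0 0 0 0;0 0 0 0 0 0 0;0 0 0 12 0 0 0;0 0 0 12 0 0 0;0 0 0 9 0 0 0'
python3 -m crank '0 0 0 3 0 0 0;0 0 0 2 0 0 0;0 0 0 1.5 0 0 0;0 0 0 0 0 0 0;0 0 0 0 0 0 0;0 0 0 0 0 0 0;0 0 0 0 0 0 0;0 0 0 0 0 0 0'
python3 - <<'E'
from h import *
o=monitor.get_obs();R=np.array(o["ee_rot"]);p=o["tcp_pos"]-5*R[:,0]
P=np.array([p+R@[i*30,j*12.5,k] for i in(-1,1) for j in(-1,1) for k in(12.5,-27.5)])
S=cams.grab_frame("side");np.save("s4.npy",S);print(proj("side",P).round(1).tolist())
E
```

```text
t: 11.37
tcp_pos: [554.5, 242.9, 164.3]
ee_rot: [[0.984, 0.176, -0.001], [0.176, -0.984, -0.002], [-0.001, 0.002, -1.0]]
contact_force: [1.3, 0.6, -3.3]
finger_gap: 0.269
grasp_force: 30.0
t: 12.03
tcp_pos: [631.6, 234.5, 129.1]
ee_rot: [[0.984, 0.177, -0.003], [0.177, -0.984, -0.002], [-0.003, 0.001, -1.0]]
contact_force: [-0.5, -0.8, -3.5]
finger_gap: 0.275
grasp_force: 30.0
t: 12.7
tcp_pos: [633.6, 234.6, 124.8]
ee_rot: [[0.984, 0.176, -0.0], [0.176, -0.984, -0.001], [-0.0, 0.001, -1.0]]
contact_force: [-0.1, -0.5, -3.4]
finger_gap: 0.269
grasp_force: 30.0
[[263.6, 253.0], [262.0, 238.4], [266.9, 245.7], [265.4, 231.2], [237.0, 250.0], [234.8, 235.4], [240.8, 242.8], [238.7, 228.4]]
```

```bash
python3 -m crank '0 0 0 1.5 0 0 0;0 0 0 1.5 0 0 0;0 0 0 1 0 0 0;0 0 0 1 0 0 0;0 0 0 1 0 0 0;0 0 0 0 0 0 0;0 0 0 0 0 0 0;0 0 0 0 0 0 0'
python3 - <<'E'
from h import *
S=cams.grab_frame("side")
cv2.imwrite("pics/p3.png",cv2.convertScaleAbs(cv2.resize(S[170:280,225:335,::-1],(600,600),interpolation=cv2.INTER_CUBIC),alpha=1.4))
E
```

```text
t: 13.42
tcp_pos: [633.4, 234.5, 118.5]
ee_rot: [[0.984, 0.176, -0.001], [0.176, -0.984, -0.001], [-0.001, 0.001, -1.0]]
contact_force: [-0.2, -0.2, -2.2]
finger_gap: 0.269
grasp_force: 30.0
```

View pics/p3.png

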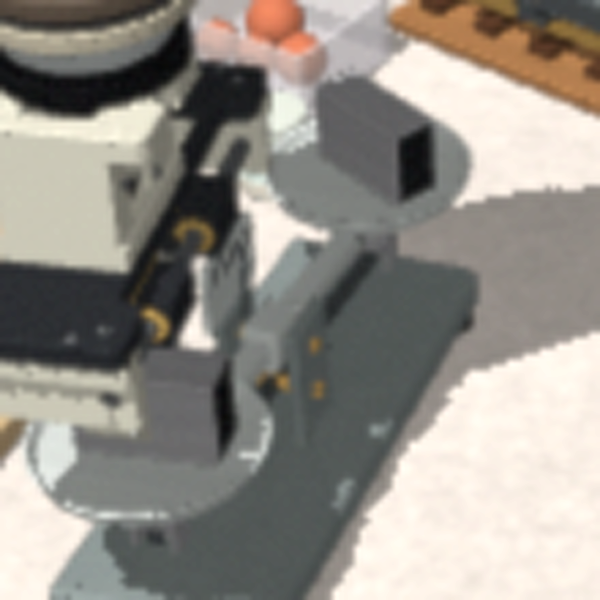

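Block a is at the left pan's floor, well inside the rim and just touching (force eased from -3.4 to -2.2 N); block b stands on the right pan. A touch lower, then let go.

```bash
python3 -m crank '0 0 0 0.4 0 0 0;0 0 0 0.4 0 0 0;0 0 0 0 0 0 0;0 0 0 0 0 0 0;0 0 0 0 0 0 0;0 0 0 0 0 0 0;0 0 0 0 0 0 0;0 0 0 0 0 0 0'
```

```text
t: 14.13
tcp_pos: [633.5, 234.5, 117.7]
ee_rot: [[0.984, 0.176, -0.001], [0.176, -0.984, -0.001], [-0.001, 0.001, -1.0]]
contact_force: [0.2, 0.5, -2.5]
finger_gap: 0.268
grasp_force: 30.0
```

```bash
python3 -m crank '0.5 0 0 0 0 0 0;0.5 0 0 0 0 0 0;0.5 0 0 0 0 0 0;0.5 0 0 0 0 0 0;0.5 0 0 -5 0 0 0;0.5 0 0 -25 0 0 0;0.5 0 0 -30 0 0 0;0.5 0 0 0 0 0 0'
python3 -m crank '0.5 0 0 0 0 0 0;0.5 0 0 0 0 0 0;0.5 0 0 0 0 0 0;0.5 0 0 0 0 0 0;0.5 0 0 0 0 0 0;0.5 0 0 0 0 0 0;0.5 0 0 0 0 0 0;0.5 0 0 0 0 0 0'
python3 - <<'E'
from h import *
S=cams.grab_frame("side")
cv2.imwrite("pics/p4.png",cv2.convertScaleAbs(cv2.resize(S[170:280,225:335,::-1],(600,600),interpolation=cv2.INTER_CUBIC),alpha=1.4))
E
```

```text
t: 14.8
tcp_pos: [636.2, 236.1, 184.2]
ee_rot: [[0.984, 0.176, 0.007], [0.176, -0.984, 0.003], [0.008, -0.001, -1.0]]
contact_force: [1.7, 0.7, 0.6]
finger_gap: 0.496
grasp_force: 0.0
t: 15.47
tcp_pos: [633.4, 234.5, 177.4]
ee_rot: [[0.984, 0.176, -0.001], [0.176, -0.984, -0.001], [-0.001, 0.001, -1.0]]
contact_force: [0.5, -0.3, -0.7]
finger_gap: 0.502
grasp_force: 0.0
```

View pics/p4.png

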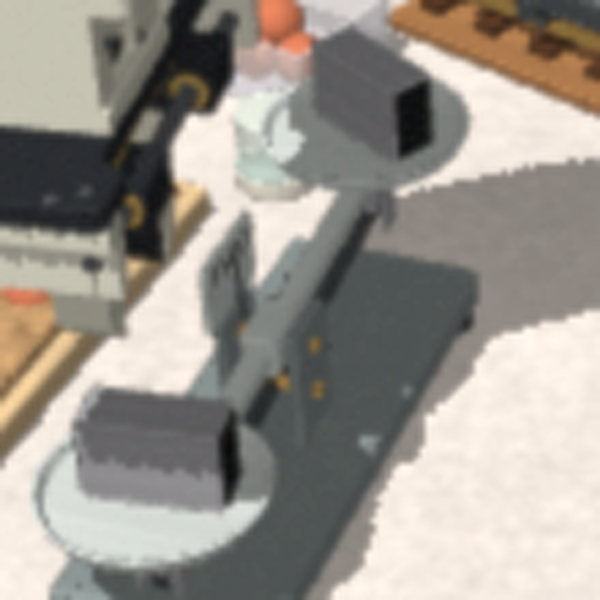

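Block a (left pan) dropped and block b rose, so a is the heavier. I pick up a again, gently.

```bash
python3 -m crank '0.6 0 0 15 0 0 0;0.6 0 0 25 0 0 0;0.6 0 0 25 0 0 0;0.6 0 0 12 0 0 0;0.6 0 0 4.5 0 0 0;0.6 0 0 2 0 0 0;0.6 0 0 0 0 0 0;0.6 0 0 0 0 0 0'
python3 -m crank '0 0 0 0 0 0 0;0 0 0 0 0 0 0;0 0 0 0 0 0 0;0 0 0 0 0 0 0;0 0 0 0 0 0 0;0 0 0 0 0 0 0;0 0 0 0 0 0 0;0 0 0 0 0 0 0'
```

```text
t: 16.18
tcp_pos: [634.2, 234.9, 95.6]
ee_rot: [[0.984, 0.176, 0.001], [0.176, -0.984, -0.0], [0.001, 0.0, -1.0]]
contact_force: [-0.4, 0.2, 0.0]
finger_gap: 0.598
grasp_force: 0.0
t: 16.85
tcp_pos: [633.5, 234.5, 94.3]
ee_rot: [[0.984, 0.176, -0.001], [0.176, -0.984, -0.001], [-0.001, 0.001, -1.0]]
contact_force: [-0.1, -0.3, 2.4]
finger_gap: 0.268
grasp_force: 30.0
```

```bash
python3 -m crank '0 0 0 -2 0 0 0;0 0 0 -3 0 0 0;0 0 0 -3 0 0 0;0 0 0 -3 0 0 0;0 0 0 -3 0 0 0;0 0 0 -3 0 0 0;0 0 0 -3 0 0 0;0 0 0 -3 0 0 0'
python3 -m crank '0 0 0 -3 0 0 0;0 0 0 -5 0 0 0;0 0 0 -15 0 0 0;0 0 0 -25 0 0 0;0 0 0 -20 0 0 0;0 0 0 0 0 0 0;0 0 0 0 0 0 0;0 0 0 0 0 0 0'
python3 - <<'E'
from fit import *
o=monitor.get_obs();R=np.array(o["ee_rot"]);p=o["tcp_pos"]
S=cams.grab_frame("side");np.save("s5.npy",S)
print(p,o["contact_force"])
d=np.array([557.5,-251.5,180])-p;print(R.T@d)
E
```

```text
t: 17.52
tcp_pos: [633.4, 234.5, 117.5]
ee_rot: [[0.984, 0.176, -0.001], [0.176, -0.984, -0.001], [-0.001, 0.001, -1.0]]
contact_force: [0.3, -0.1, -3.3]
finger_gap: 0.268
grasp_force: 30.0
t: 18.18
tcp_pos: [633.0, 234.2, 184.4]
ee_rot: [[0.984, 0.176, -0.002], [0.176, -0.984, -0.002], [-0.002, 0.001, -1.0]]
contact_force: [-0.2, -1.0, -3.5]
finger_gap: 0.272
grasp_force: 30.0
[632.96945075 234.24069689 184.40296129] [-0.21815723 -1.01556946 -3.51292838]
[-159.86096647  464.8383993     5.36494292]
```

```bash
python3 -m crank '0 -6.4 19.5 0 0 0 0;0 -12.9 39 0 0 0 0;0 -12.9 39 0 0 0 0;0 -12.9 39 0 0 0 0;0 -12.9 39 0 0 0 0;0 -12.9 39 0 0 0 0;0 -12.9 39 0 0 0 0;0 -12.9 39 0 0 0 0'
python3 -m crank '0 -12.9 39 0 0 0 0;0 -12.9 39 0 0 0 0;0 -12.9 39 0 0 0 0;0 -12.9 39 0 0 0 0;0 -6.4 19.5 0 0 0 0.06;0 0 0 0 0 0 0.123;0 0 0 0 0 0 0.123;0 0 0 0 0 0 0.123'
python3 -m crank '0 0 0 10 0 0 0.06;0 0 0 25 0 0 0;0 0 0 25 0 0 0;0 0 0 20 0 0 0;0 0 0 10 0 0 0;0 0 0 5 0 0 0;0 0 0 0 0 0 0;0 0 0 0 0 0 0'
python3 - <<'E'
from h import *
S=cams.grab_frame("side");T=cams.grab_frame("top");np.save("s6.npy",S);np.save("t6.npy",T)
o=monitor.get_obs();R=np.array(o["ee_rot"]);p=o["tcp_pos"]
print(p,np.degrees(np.arctan2(R[1,0],R[0,0])))
w=p-5*R[:,0]
for x in(-30,30):
  for y in(-12.5,12.5):
    for z in(13,-27): print(x,y,z,proj("side",w+R@[x,y,z]).round(1))
E
```

```text
t: 18.9
tcp_pos: [588.4, -72.4, 184.3]
ee_rot: [[0.984, 0.176, -0.003], [0.176, -0.984, -0.001], [-0.003, 0.001, -1.0]]
contact_force: [0.5, 0.2, -3.7]
finger_gap: 0.266
grasp_force: 30.0
t: 19.57
tcp_pos: [562.6, -253.9, 184.3]
ee_rot: [[0.966, -0.257, -0.003], [-0.257, -0.966, -0.0], [-0.003, 0.001, -1.0]]
contact_force: [1.1, 0.3, -3.0]
finger_gap: 0.27
grasp_force: 30.0
t: 20.23
tcp_pos: [564.0, -253.6, 91.3]
ee_rot: [[0.952, -0.307, -0.0], [-0.307, -0.952, -0.001], [0.0, 0.001, -1.0]]
contact_force: [0.0, -0.1, -3.1]
finger_gap: 0.272
grasp_force: 30.0
[ 564.42453495 -253.8311236    92.04298394] -17.882655833363135
-30 -12.5 13 [[358.2 167.1]]
-30 -12.5 -27 [[358.5 154.8]]
-30 12.5 13 [[363.2 163.6]]
-30 12.5 -27 [[363.6 151.5]]
30 -12.5 13 [[341.6 160.8]]
30 -12.5 -27 [[341.7 148.7]]
30 12.5 13 [[346.7 157.5]]
30 12.5 -27 [[346.8 145.5]]
```

Run:
```python
from fit import *
o=monitor.get_obs();R=np.array(o["ee_rot"]);p=np.array(o["tcp_pos"])
a=np.radians(-17.9);ax=np.array([np.cos(a),np.sin(a),0]);ay=np.array([-np.sin(a),np.cos(a),0]);c=np.array([557.5,-251.5,58])
def rect(n,I,k=3):
    X,Y=np.meshgrid(np.arange(-65,65,1/k),np.arange(45,-45,-1/k))
    q=proj(n,(c+X[...,None]*ax+Y[...,None]*ay).reshape(-1,3)).reshape(X.shape+(2,)).astype(np.float32)
    J=cv2.remap(I[...,::-1].copy(),q[...,0],q[...,1],cv2.INTER_CUBIC);J=cv2.convertScaleAbs(J,alpha=1.8)
    for m in range(-60,61,10):cv2.line(J,(int((m+65)*k),0),(int((m+65)*k),12 if m==0 else 6),(0,255,0),1)
    for m in range(-40,41,10):cv2.line(J,(0,int((45-m)*k)),(12 if m==0 else 6,int((45-m)*k)),(0,255,0),1)
    return J,q
s3,t3,s6,t6=[np.load(f+".npy") for f in("s3","t3","s6","t6")]
rs,qs=rect("side",s3);rt,qt=rect("top",t3)
np.set_printoptions(linewidth=250)
for nm,I,q in(("side",s3,qs),("top",t3,qt)):
    g=cv2.remap(I.astype(np.float32).mean(2),q[...,0],q[...,1],cv2.INTER_CUBIC)
    L=g[(45-6)*3:(45+6)*3].mean(0)[::6];print(nm,"along -65..65 step2, |y|<6",L.round().astype(int))
    M=g[:,(65-20)*3:(65+20)*3].mean(1)[::6];print(nm,"across 45..-45 step2, |x|<20",M.round().astype(int))
def cr(I,u,v): return cv2.convertScaleAbs(cv2.resize(I[v-24:v+24,u-32:u+32,::-1],None,fx=6,fy=6,interpolation=cv2.INTER_CUBIC),alpha=1.8)
c6=cr(s6,356,160)
w=p-5*R[:,0]
for x in(-30,30):
  for y in(-12.5,12.5):
    for z in(13,-27):
        u=proj("side",w+R@[x,y,z])[0];cv2.circle(c6,(int((u[0]-324+.5)*6),int((u[1]-136+.5)*6)),1,(0,0,255),-1)
c7=cr(t6,382,185)
pad=lambda J:cv2.copyMakeBorder(J,0,290-J.shape[0],0,392-J.shape[1],cv2.BORDER_CONSTANT)
cv2.imwrite("pics/last.png",np.vstack([np.hstack([pad(rs),pad(rt)]),np.hstack([pad(c6),pad(c7)])]))
```

```text
side along -65..65 step2, |y|<6 [ 63  74  88  97 101 107 114 116 113 106 102 100 100 100  99  98  97  97  97  92  78  61  48  42  39  39  40  40  37  31  28  27  27  28  28  28  28  29  30  31  31  31  31  31  31  31  31  31  31  31  31  31  30  28  26  24  24  24  26  29  31  31
  31  31  31]
side across 45..-45 step2, |x|<20 [31 31 31 32 33 35 36 36 36 36 36 36 34 33 32 32 32 32 32 32 33 32 32 32 33 33 33 32 33 34 35 36 38 39 40 41 43 44 45 45 44 43 44 49 56]
top along -65..65 step2, |y|<6 [55 50 51 59 69 75 78 81 82 79 76 73 71 70 70 71 71 72 72 72 72 72 71 71 72 72 72 72 72 72 72 71 71 72 72 71 71 72 72 72 72 72 71 71 70 69 67 63 60 62 68 71 72 71 72 74 77 81 82 81 77 71 63 52 40]
top across 45..-45 step2, |x|<20 [43 40 40 43 52 62 68 70 71 71 71 71 71 68 62 58 61 66 69 71 72 72 71 71 72 73 72 71 70 69 70 71 73 73 73 74 75 74 71 63 56 51 50 52 52]
```

View pics/last.png

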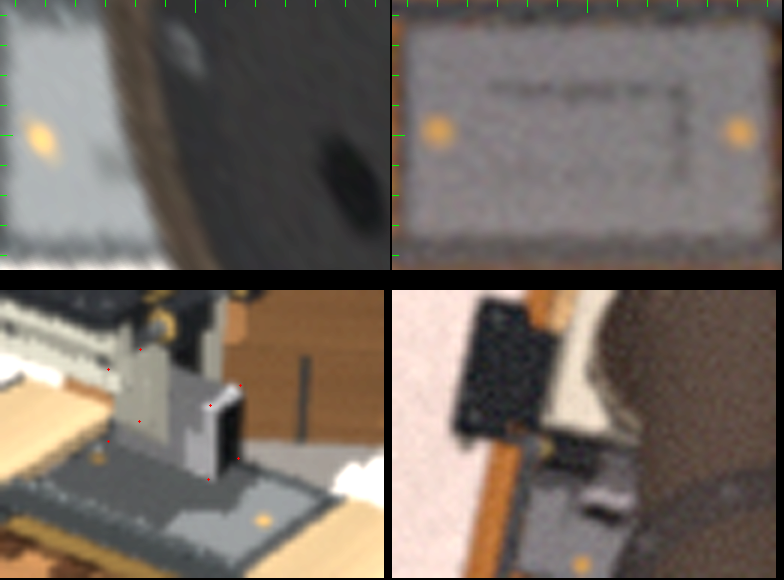

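Rectified views: tray screws symmetric about my wagon_mid, pocket dark edges at about x=+32, y=+15 in the wagon frame, so the pocket offset is about +0.3 mm; the held block agrees with its predicted corners. I shift 1.3 mm back and lower by feel.

```bash
python3 -m crank '0 -1.3 0 0 0 0 0;0 0 0 8 0 0 0;0 0 0 6 0 0 0;0 0 0 2 0 0 0;0 0 0 1 0 0 0;0 0 0 0 0 0 0;0 0 0 0 0 0 0;0 0 0 0 0 0 0'
python3 -m crank '0 0 0 0.5 0 0 0;0 0 0 0.5 0 0 0;0 0 0 0.5 0 0 0;0 0 0 0.5 0 0 0;0 0 0 0.5 0 0 0;0 0 0 0.5 0 0 0;0 0 0 0 0 0 0;0 0 0 0 0 0 0'
```

```text
t: 21.0
tcp_pos: [562.5, -253.2, 73.9]
ee_rot: [[0.952, -0.307, -0.0], [-0.307, -0.952, -0.001], [-0.0, 0.001, -1.0]]
contact_force: [-0.5, 1.3, -2.9]
finger_gap: 0.271
grasp_force: 30.0
t: 21.67
tcp_pos: [562.3, -253.1, 70.7]
ee_rot: [[0.952, -0.307, -0.001], [-0.307, -0.952, -0.001], [-0.0, 0.001, -1.0]]
contact_force: [1.1, -1.7, -2.8]
finger_gap: 0.27
grasp_force: 30.0
```

```bash
python3 -m crank '0 0 0 0.5 0 0 0;0 0 0 0.5 0 0 0;0 0 0 0.4 0 0 0;0 0 0 0 0 0 0;0 0 0 0 0 0 0;0 0 0 0 0 0 0;0 0 0 0 0 0 0;0 0 0 0 0 0 0'
```

```text
t: 22.33
tcp_pos: [562.3, -253.1, 69.4]
ee_rot: [[0.952, -0.307, -0.001], [-0.307, -0.952, -0.001], [-0.0, 0.001, -1.0]]
contact_force: [-0.3, 0.3, -2.7]
finger_gap: 0.271
grasp_force: 30.0
```

```bash
python3 -m crank '0 0 0 0.5 0 0 0;0 0 0 0.5 0 0 0;0 0 0 0.5 0 0 0;0 0 0 0 0 0 0;0 0 0 0 0 0 0;0 0 0 0 0 0 0;0 0 0 0 0 0 0;0 0 0 0 0 0 0'
python3 -m crank '0 0 0 0.5 0 0 0;0 0 0 0.5 0 0 0;0 0 0 0.5 0 0 0;0 0 0 0 0 0 0;0 0 0 0 0 0 0;0 0 0 0 0 0 0;0 0 0 0 0 0 0;0 0 0 0 0 0 0'
```

```text
t: 23.0
tcp_pos: [562.3, -253.1, 67.9]
ee_rot: [[0.952, -0.307, -0.001], [-0.307, -0.952, -0.001], [-0.0, 0.001, -1.0]]
contact_force: [0.0, -0.7, -3.3]
finger_gap: 0.272
grasp_force: 30.0
t: 23.67
tcp_pos: [562.3, -253.1, 66.4]
ee_rot: [[0.952, -0.307, -0.001], [-0.307, -0.952, -0.001], [-0.0, 0.001, -1.0]]
contact_force: [0.7, -0.1, -3.5]
finger_gap: 0.271
grasp_force: 30.0
```

Sliding freely into the pocket (4.6 mm below the rim level). On to the floor at about TCP 63.

```bash
python3 -m crank '0 0 0 0.5 0 0 0;0 0 0 0.5 0 0 0;0 0 0 0.5 0 0 0;0 0 0 0.3 0 0 0;0 0 0 0.3 0 0 0;0 0 0 0 0 0 0;0 0 0 0 0 0 0;0 0 0 0 0 0 0'
python3 -m crank '0 0 0 0.3 0 0 0;0 0 0 0.3 0 0 0;0 0 0 0.3 0 0 0;0 0 0 0 0 0 0;0 0 0 0 0 0 0;0 0 0 0 0 0 0;0 0 0 0 0 0 0;0 0 0 0 0 0 0'
```

```text
t: 24.33
tcp_pos: [562.3, -253.1, 64.3]
ee_rot: [[0.952, -0.307, -0.001], [-0.307, -0.952, -0.001], [-0.0, 0.001, -1.0]]
contact_force: [-0.4, 0.3, -3.3]
finger_gap: 0.271
grasp_force: 30.0
t: 25.0
tcp_pos: [562.3, -253.1, 63.4]
ee_rot: [[0.952, -0.307, -0.001], [-0.307, -0.952, -0.001], [-0.0, 0.001, -1.0]]
contact_force: [-0.7, 0.5, -2.0]
finger_gap: 0.269
grasp_force: 30.0
```

```bash
python3 -m crank '0 0 0 0.3 0 0 0;0 0 0 0.3 0 0 0;0 0 0 0 0 0 0;0 0 0 0 0 0 0;0 0 0 0 0 0 0;0 0 0 0 0 0 0;0 0 0 0 0 0 0;0 0 0 0 0 0 0'
```

```text
t: 25.67
tcp_pos: [562.4, -253.1, 63.4]
ee_rot: [[0.952, -0.307, -0.0], [-0.307, -0.952, -0.001], [-0.0, 0.001, -1.0]]
contact_force: [-1.6, 0.4, 4.8]
finger_gap: 0.271
grasp_force: 30.0
```

On the floor (+4.8 N, z stopped at 63.4). Release, rise, and check.

```bash
python3 -m crank '0.30 0 0 0 0 0 0;0.34 0 0 0 0 0 0;0.4 0 0 0 0 0 0;0.45 0 0 0 0 0 0;0.45 0 0 0 0 0 0;0.45 0 0 -5 0 0 0;0.45 0 0 -20 0 0 0;0.45 0 0 -35 0 0 0'
python3 -m crank '0.45 0 0 -40 0 0 0;0.45 0 0 -40 0 0 0;0.45 0 0 -40 0 0 0;0.45 -30 0 0 0 0 0;0.45 -40 0 0 0 0 0;0.45 -40 0 0 0 0 0;0.45 0 0 0 0 0 0;0.45 0 0 0 0 0 0'
python3 - <<'E'
from fit import *
S=cams.grab_frame("side");np.save("s9.npy",S)
a=np.radians(-17.9);c=np.array([557.8,-251.6])
# block edges: compare fit cost over height and yaw, using darkness-independent gradient match of top-face outline
g=cv2.GaussianBlur(S.astype(np.float32).mean(2),(0,0),.7);E=np.hypot(cv2.Sobel(g,5,1,0),cv2.Sobel(g,5,0,1))
def score(x,y,yaw,zt):
    A=np.radians(yaw);R=np.array([[np.cos(A),-np.sin(A)],[np.sin(A),np.cos(A)]])
    k=np.array([[30,12.5],[-30,12.5],[-30,-12.5],[30,-12.5],[30,12.5]]);P=np.vstack([k[i]+(k[i+1]-k[i])*t for i in range(4) for t in np.linspace(0,1,25)[:,None]])
    P=np.c_[P@R.T+[x,y],np.full(len(P),zt)];q=proj("side",P).astype(np.float32)
    return cv2.remap(E,q[:,:1],q[:,1:],cv2.INTER_LINEAR).mean()
for zt in range(84,104,2):
    r=max((score(c[0]+dx,c[1]+dy,w,zt),dx,dy,w) for dx in range(-3,4) for dy in range(-2,3) for w in(-22,-20,-18,-16,-14));print(zt,r)
I=S[230:260,225:290];print("t",monitor.get_obs()["t"],monitor.get_obs()["tcp_pos"])
# which pan is down now: light block still on right pan?
m=mask("side",(303,190),22,S);print("right block mask",m.sum())
E
```

```text
t: 26.33
tcp_pos: [559.9, -252.2, 120.3]
ee_rot: [[0.952, -0.307, -0.007], [-0.307, -0.952, 0.001], [-0.007, 0.001, -1.0]]
contact_force: [0.4, -0.4, 0.5]
finger_gap: 0.449
grasp_force: 0.0
t: 27.0
tcp_pos: [455.7, -218.8, 243.5]
ee_rot: [[0.952, -0.307, -0.001], [-0.307, -0.952, -0.001], [-0.0, 0.002, -1.0]]
contact_force: [0.2, -0.2, 0.2]
finger_gap: 0.45
grasp_force: 0.0
84 (np.float32(116.39418), -2, -2, -20)
86 (np.float32(127.084366), -3, -2, -18)
88 (np.float32(128.11787), -3, -1, -16)
90 (np.float32(123.75868), -3, 2, -16)
92 (np.float32(105.80215), -3, 2, -14)
94 (np.float32(78.47336), -3, 2, -14)
96 (np.float32(64.7275), 3, 2, -14)
98 (np.float32(59.200077), 3, 2, -14)
100 (np.float32(58.36687), 3, 2, -14)
102 (np.float32(59.250854), 3, 2, -14)
t 27.05 [ 457.6930415  -219.25189757  243.70224679]
right block mask 919
```

Run:
```python
from fit import *
S=np.load("s9.npy");m=np.zeros((400,640),bool)
g=S.astype(int)
E=cv2.GaussianBlur(S.astype(np.float32).mean(2),(0,0),.7);E=np.hypot(cv2.Sobel(E,5,1,0),cv2.Sobel(E,5,0,1))
def score(x,y,yaw,zt):
    A=np.radians(yaw);R=np.array([[np.cos(A),-np.sin(A)],[np.sin(A),np.cos(A)]])
    k=np.array([[30,12.5],[-30,12.5],[-30,-12.5],[30,-12.5],[30,12.5]]);P=np.vstack([k[i]+(k[i+1]-k[i])*t for i in range(4) for t in np.linspace(0,1,25)[:,None]])
    q=proj("side",np.c_[P@R.T+[x,y],np.full(len(P),zt)]).astype(np.float32)
    return cv2.remap(E,q[:,:1],q[:,1:],cv2.INTER_LINEAR).mean()
for zt in(115,121,127,133,139,145):print(zt,max((score(640+dx,-4+dy,w,zt),dx,dy,w) for dx in range(-8,9,2) for dy in range(-6,7,2) for w in(-33,-30,-27,-24,-21)))
```

```text
115 (np.float32(108.756386), -2, -6, -27)
121 (np.float32(108.647385), -6, 2, -27)
127 (np.float32(99.584785), -8, 6, -30)Traceback (most recent call last):
  File "<stdin>", line 10, in <module>
  File "<stdin>", line 10, in <genexpr>
  File "<stdin>", line 8, in score
  File "h.py", line 6, in proj
    W,f,cx,cy=model(n);c=np.atleast_2d(p)@W[:3,:3].T+W[:3,3];return np.c_[cx+f*c[:,0]/-c[:,2],cy+f*c[:,1]/c[:,2]]
              ~~~~~^^^
  File "h.py", line 4, in model
    m=cams.camera_model(n);W=np.array(m["world_to_cam"]);f=200/np.tan(np.radians(m["fov_y"]/2));return W,f,m["cx"],m["cy"]
ValueError: time passes only in moves, steps and waits
```

The lighter block is on its lowered right pan (best fit at top height 115–121 mm, yaw -27°). Everything is released and clear, so I hand in.

```bash
python3 -c "
from bench import manip
print(manip.finish_job())"
```

```text
the job is handed in; nothing more can be done
None
```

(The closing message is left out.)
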